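Close, pin and hold a sprung bearing jig

ROBOT

A 6-joint arm with a two-finger parallel gripper is mounted at the origin on a cart in front of the work surface, level with it; the furniture and walls round the work are solid. World frame = base frame: x ahead of the robot, y to its left, z up, the work surface at z = 0. Lengths are in m, angles in rad, forces in N, time in s.
With the tool pointing down it reaches from about 0.4 to 0.925 m from the base axis. Payload 12.5 kg.
Tool frame: the origin (TCP) lies at the very end of the fingers, on their centre line; the grasp point (between the pads) lies 19 mm behind it; z points along the fingers, y is the direction in which the jaws open and shut (so a half turn about z gives the same grasp; the last joint's range is limited). The gripper opens to 95 mm and grips with 3 to 60 N. Pads are 20 mm wide; open, the fingers measure 119 mm over their backs; the gripper's body (75 mm by 180 mm) begins 59 mm behind the grasp point.
Start: joints at [1.239, 0.491, 1.559, -0, 1.092, -0.106], TCP at [0.14, 0.609, 0.178] pointing down, gripper open.
Joint ranges: [-3.1, 3.1], [-0.84, 2.19], [0.05, 2.79], [-1.13, 4.28], [0.06, 2.93], [-2.69, 2.69]. Speed limits (rad/s): [2.22, 2.22, 2.79, 3.14, 3.14, 3.14].

INTERFACE

Orientations are given as a unit quaternion [x, y, z, w].
In Python, from bench import read_state, get_image, camera_info, job_done gives the robot as it stands.
- The arm moves only by the shell command python3 -m inch 'ROWS' [OPENING] [FORCE]. ROWS is text: rows parted by semicolons, each of 6 numbers parted by spaces: the shift along the tool's x, y, z in mm, then the turn, a rotation vector about the tool's x, y, z in degrees. In form: dx dy dz rx ry rz; .... A call has 1 to 10 rows; each row is the pose to reach, as a shift and turn from the pose commanded when the call began, along the tool's axes at that moment; what a row does not reach only later rows make up. A row lasts 1/12 s, in which the tool goes at most 41.7 mm and 7.16 degrees, less where a joint would pass 70% of its speed; a pose out of reach is approached as far as the arm can. A call with a gripper value outside its range is refused whole. OPENING is the opening in per cent of the stroke, from 0 (shut) to 100 (fully open), set as the call begins (- or left out, the last holds). The fingers move at their own pace and stop on an object; FORCE is the grip in N (left out, the last holds). Time passes only in rows, so rows that repeat a pose let the fingers close. It gives the time, the measured TCP pose, the force and the opening at its end, in the units of the state.
- read_state(): the state, without advancing time (a new reading comes with each control period).
- get_image(name): name is "scene" or "top" or "wrist"; returns the picture (384x512x3 uint8, red, green, blue); there is no depth.
- camera_info(name): a dict with "K" (3x3 intrinsics, pixels), "xyz" and "rotation" of the camera in the world. Camera axes: x right, y down, z forward; pixel columns grow to the right and rows downward; lengths in m; the calibration is good to about 2 mm. A picture is of the moment at which its call begins: read the wrist's pose just before it. camera_info takes no time and is no camera call; for the wrist camera it gives the pose at the moment of the call.
- job_done(): hands the job in, once; it reports no verdict.
The state is a dict: "time": time; "joints": joint angles; "qvel": joint speeds; "tau": joint torques, N m; "eef_pos": TCP position; "eef_rot": TCP orientation; "force": force on the tool from outside, world axes, zero at the start; "moment": the same for the moment, N m; "finger_gap": finger opening in m.
Only numpy, scipy, OpenCV 4.12 (cv2) and the standard library are available. Lean on these libraries where they do the work, as an engineer would, in place of code of your own. Each camera call takes 0.05 s, during which the arm holds its last target.

TASK

A ball bearing lies in the open clamshell jig: swing the hinged leaf down onto it, then take the pin with the tall knob from the rack and push it down through the hole in the leaf into the hole in the base until its collar sits on the leaf. The spring under the bearing keeps the leaf ajar, so push down on the pin or leaf until the leaf is fully shut, and finish like that: still holding the leaf pressed shut, not letting go. Leave the low-headed plug in the rack and the other things on the bench where they are.

Things in the scene. Friction and masses are not known exactly. Their poses are not given: they have to be found in the camera images.
- jig: steel base of the jig, fixed to the bench, 164 x 96 mm, 12 mm thick; origin: centre of its underside on the bench; x points from the pin-hole end to the hinge end, z up. Hinge axis: along y at x=+65, z=39 mm, between two ears up to z=45 mm. The bearing's round nest (64 mm across, up to z=24 mm) is at x=y=0; the pin post (30 x 44 mm, up to z=33 mm) is at x=-55 mm.
- leaf (a joint): angle of the jig's hinged leaf (rad): 0 = fully shut, level; grows as it opens (1.6 = upright, its stop). It stays where it stands above about 0.85; pushed well below that it sinks by itself in a second or two and rests ajar at about 0.07 (its hole 8 mm high) on the bearing. From there about 7 N down at the pin hole shuts it, and then it is hard; let go, it springs up again.
- leaf_edge (a point): the leaf is an aluminium plate 66 mm wide and 10 mm thick, the hinge axis in its middle plane. This is the middle of its free edge, 146 mm from the hinge axis, half-way through the plate, whose top is 44 mm above the bench when shut; when the leaf is shut it points to -x of the jig. A low lip, 40 mm wide, stands 6 mm above the plate's top there.
- leaf_hole (a point): centre of the 13 mm pin hole, on the leaf's upper face (the one away from the bearing); 120 mm from the hinge axis; z is the face's normal. A drill bush 29 mm across and 5 mm high stands 55 mm from it towards the hinge.
- base_hole (a point): centre of the mouth of the 12 mm pin hole in the base's post, 33 mm above the bench; the hole goes straight down through to the bench. When the leaf is shut the two holes are in line.
- bearing_centre (a point): centre of the loose steel ball bearing, 52 mm across and 15 mm thick, flat in the nest on a sprung brass pad that gives 5 mm.
- rack: fixed aluminium block 46 x 106 x 42 mm; origin: centre of its underside; two 12.5 mm holes at y=+30 and y=-30 mm hold the pin and the plug, which may be either way round.
- pin_grip (a point): the locking pin: centre of its dark ribbed knob, 18 mm across and 32 mm tall, grip it here. Below the knob: a collar 24 mm across and 6 mm thick, then a 10 mm shank 39 mm long with a tapered tip (last 6 mm). The knob's centre is 22 mm above the collar's underside and 61 mm above the tip. It stands upright in the rack, collar on the rack's top; its z axis points up. 80 g.
- pin: the locking pin as a whole, origin at its tip, z up along the pin.
- pin_collar (a point): centre of the underside of the pin's collar.
- pin_tip (a point): tip of the pin.
- plug_head (a point): centre of the low head (24 mm across, 10 mm high, no knob) of the short plug that stands in the rack's other hole, 60 mm from the pin; not to be used.
- tin_mid (a point): bystander: round tin, 61 mm across, 37 mm high; its centre.
- marker_mid (a point): bystander: marker pen, 127 mm long, 17 mm thick, lying; its middle.
- chisel_mid (a point): bystander: steel chisel, 170 mm long, 17 mm thick, lying; its middle.
Not all that is in view belongs to the job. Leave any pink look-alike of the pin alone.

How it is judged:
On the way, in this order (a step that is already met when the one before it is completed fails the run):
1. the leaf is down on the bearing (0.12 rad or less) (value of joint leaf below 0.12 rad), for 0.2 s.
2. the pin is through the leaf and in the base, collar on the leaf (distance between pin_collar and leaf_hole below 0.005 m and z of pin_tip in the frame of jig below 0.018 m and angle between pin's own z axis and vertical below 0.15 rad), for 0.1 s.
At the end, for the whole second after the job is handed in: The gripper is still pressing on the pin or leaf (more than 3 N), the leaf is within 0.015 rad of fully shut, the pin stands in both holes (tilt under 0.15 rad, tip less than 18 mm above the bench) with its collar within 5 mm of its seat on the leaf, and the bearing is in its nest (within 6 mm) (all of step 2 and value of joint leaf below 0.015 rad and (contact force between the fingers and jig above 3 N or contact force between the fingers and pin above 3 N) and horizontal distance between bearing_centre and jig below 0.006 m); the arm keeps its last pose, push and grip.
It fails at once if the plug is moved more than 30 mm (distance of plug_head from where it was at the start of the episode above 0.03 m).
It fails at once if a bystander (tin, marker, chisel) is moved more than 30 mm (distance of any of tin_mid, marker_mid, chisel_mid from where it was at the start of the episode above 0.03 m).
It also fails if it takes over 58 s, if anything falls off the work surface, if the arm or the gripper's body presses on something with over 40 N, if the wrist force passes 120 N, or if a joint passes its speed limit or range.

## Working session

There is one attempt and no reset: what is moved stays moved. The work goes in short steps, Python scripts to look and compute and a shell command to move; the robot and the scene stay as the last step left them, time stands still between calls to the robot, and variables do not carry over. Pictures are saved under pics/ and viewed, and the job is handed in when it is done.

```bash
ls; mkdir -p pics
python3 - <<'E'
from bench import *
import cv2
s=read_state();print(s)
for n in("scene","top","wrist"):
    c=camera_info(n);print(n,c)
    cv2.imwrite(f"pics/{n}0.png",get_image(n)[:,:,::-1])
E
```

```text
pics
{'time': 0.0, 'joints': array([ 1.23939617e+00,  4.91549939e-01,  1.55942682e+00, -2.62113618e-06,
        1.09169387e+00, -1.05601534e-01]), 'qvel': array([ 0.00027242, -0.00231923,  0.001867  ,  0.00041398,  0.00012189,
       -0.00019291]), 'tau': array([-1.03343998e-03, -6.12629914e+01, -2.58183807e+01,  6.92420569e-02,
        4.81976126e-02, -1.18487928e-04]), 'eef_pos': array([0.13981908, 0.60888256, 0.17787554]), 'eef_rot': array([ 1.12659006e-01,  9.93633563e-01, -5.26421979e-04, -1.15698802e-04]), 'force': array([ 0.85664991, -0.97504814, -0.01207536]), 'moment': array([ 0.01062454, -0.00122987,  0.01576067]), 'finger_gap': 0.09501835439270676}
scene {'K': array([[430.62853516,   0.        , 256.59451033],
       [  0.        , 430.62853516, 193.00512214],
       [  0.        ,   0.        ,   1.        ]]), 'xyz': array([-0.20703544,  0.6848167 ,  0.53103348]), 'rotation': array([-0.3050884 ,  0.78174727, -0.50179836,  0.20973957])}
top {'K': array([[388.26294979,   0.        , 252.90402878],
       [  0.        , 388.26294979, 190.89008579],
       [  0.        ,   0.        ,   1.        ]]), 'xyz': array([ 0.43171798, -0.06435712,  1.09143553]), 'rotation': array([ 0.7117215 , -0.70096756,  0.03698009, -0.02700852])}
wrist {'K': array([[297.5463817 ,   0.        , 254.2846737 ],
       [  0.        , 297.5463817 , 190.86910984],
       [  0.        ,   0.        ,   1.        ]]), 'xyz': array([0.06438035, 0.6262021 , 0.38615409]), 'rotation': array([0.77471589, 0.6177089 , 0.08347396, 0.10622192])}
```

View pics/scene0.png

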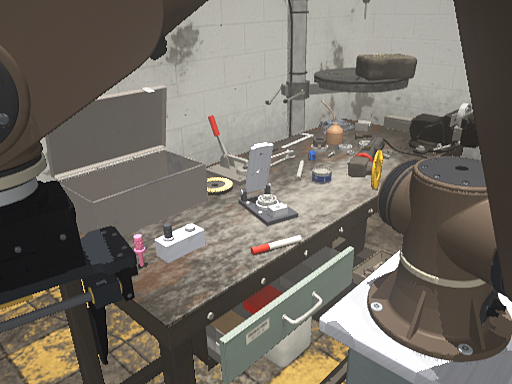

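View pics/top0.png

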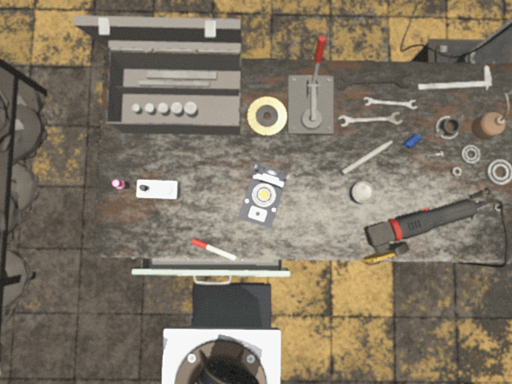

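View pics/wrist0.png

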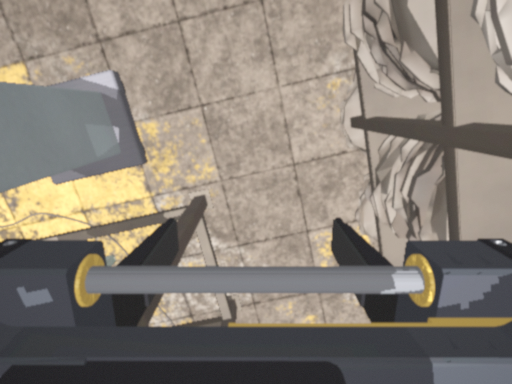

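```bash
cat > h.py <<'E'
from bench import *
import cv2,numpy as np
from scipy.spatial.transform import Rotation as R
def ray(c,u,v):
    d=R.from_quat(c['rotation']).apply(np.linalg.inv(c['K'])@[u,v,1]);return np.array(c['xyz']),d
def onz(c,u,v,z):
    o,d=ray(c,u,v);return o+d*(z-o[2])/d[2]
def proj(c,p):
    q=R.from_quat(c['rotation']).inv().apply(np.array(p)-c['xyz']);q=c['K']@q;return q[:2]/q[2]
def tri(c1,a,c2,b):
    o1,d1=ray(c1,*a);o2,d2=ray(c2,*b)
    t=np.linalg.lstsq(np.c_[d1,-d2],o2-o1,rcond=None)[0]
    p,q=o1+d1*t[0],o2+d2*t[1];return (p+q)/2,np.linalg.norm(p-q)
def crop(im,x0,y0,w,h,k,fn):
    cv2.imwrite(fn,cv2.resize(im[y0:y0+h,x0:x0+w,::-1],None,fx=k,fy=k,interpolation=cv2.INTER_CUBIC))
E
python3 - <<'E'
import cv2
t=cv2.imread('pics/top0.png')[:,:,::-1];s=cv2.imread('pics/scene0.png')[:,:,::-1]
from h import crop
crop(t,100,160,200,110,4,'pics/tc.png');crop(s,120,130,190,140,4,'pics/sc.png')
E
```

```text
(no output)
```

View pics/tc.png

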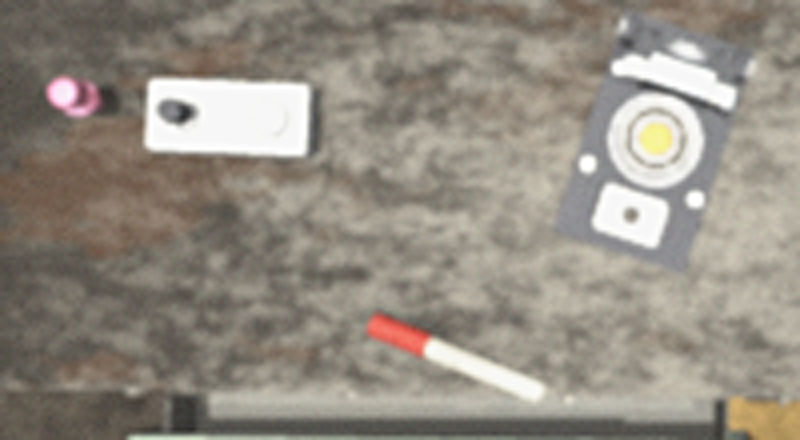

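View pics/sc.png

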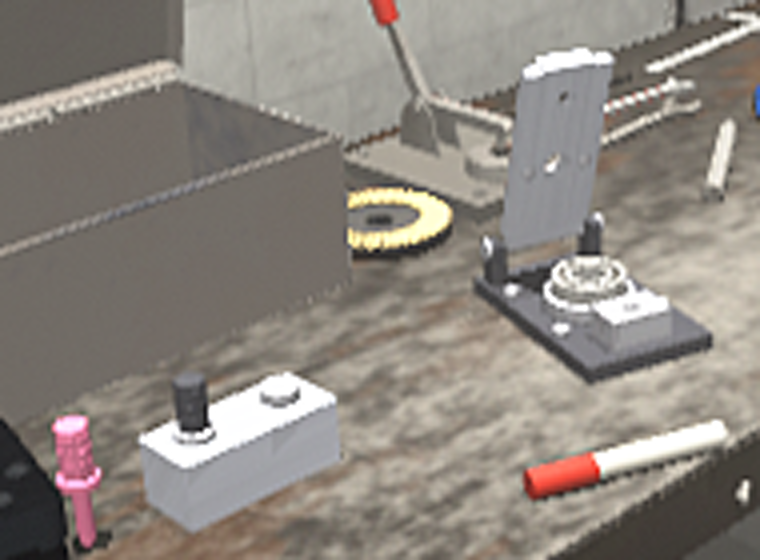

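Run:
```python
from h import *
ct=camera_info('top');cs=camera_info('scene')
T=lambda x,y:((x+.5)/4-.5+100,(y+.5)/4-.5+160)
S=lambda x,y:((x+.5)/4-.5+120,(y+.5)/4-.5+130)
for n,p,z in [('basehole',(631,215),.033),('nest',(655,138),.02),('c1',(622,14),.012),('c2',(755,52),.012),('c3',(688,270),.012),('c4',(555,228),.012),
 ('r1',(148,80),.042),('r2',(312,84),.042),('r3',(308,157),.042),('r4',(146,151),.042),('knobtop',(172,110),.086),('plug',(271,119),.052)]:
    print(n,onz(ct,*T(*p),z).round(4))
for n,p,z in [('basehole',(631,308),.033),('knobtop',(190,378),.086),('plughead',(281,385),.052),('collar',(194,434),.046)]:
    print('S',n,onz(cs,*S(*p),z).round(4))
for n,a,b in [('knobtop',(172,108),(190,378)),('plug',(271,119),(281,385)),('leaf edge L',(612,66),(530,70)),('edge R',(735,102),(606,60)),('basehole',(631,215),(631,308))]:
    print(n,tri(ct,T(*a),cs,S(*b)))
```

```text
basehole [ 0.4666 -0.0917  0.033 ]
nest [ 0.5206 -0.1079  0.02  ]
c1 [ 0.6083 -0.084   0.012 ]
c2 [ 0.5829 -0.1777  0.012 ]
c3 [ 0.4299 -0.1322  0.012 ]
c4 [ 0.4575 -0.0396  0.012 ]
r1 [0.5527 0.237  0.042 ]
r2 [0.5518 0.1262 0.042 ]
r3 [0.5022 0.1273 0.042 ]
r4 [0.5045 0.2363 0.042 ]
knobtop [0.5284 0.2081 0.086 ]
plug [0.5266 0.151  0.052 ]
S basehole [ 0.4641 -0.0877  0.033 ]
S knobtop [0.5182 0.2194 0.086 ]
S plughead [0.5258 0.1536 0.052 ]
S collar [0.5263 0.216  0.046 ]
knobtop (array([0.53078902, 0.21074816, 0.07792548]), np.float64(0.0010706341566792037))
plug (array([0.52721309, 0.15179216, 0.05064796]), np.float64(0.0013848234832111173))
leaf edge L (array([ 0.54662265, -0.07781491,  0.18276765]), np.float64(0.007089783286508322))
edge R (array([ 0.5324625 , -0.14661452,  0.17519823]), np.float64(0.006845371339241019))
basehole (array([ 0.46693624, -0.09152297,  0.03069735]), np.float64(0.0006356886550114413))
```

```bash
cat >> h.py <<'E'
def go(x,y,z,yaw=None):
    s=read_state();Q=R.from_quat(s['eef_rot']);d=Q.inv().apply(np.array([x,y,z])-s['eef_pos'])*1000
    out=''
    if yaw is not None:
        yw=np.radians(yaw);ty=np.array([np.cos(yw),np.sin(yw),0]);tz=np.array([0,0,-1.]);tx=np.cross(ty,tz)
        out=(Q.inv()*R.from_matrix(np.c_[tx,ty,tz])).as_rotvec(degrees=True).round(2)
    print('t',round(s['time'],2),'pos',s['eef_pos'].round(4),'shift',d.round(1),'turn',out,'F',s['force'].round(1),'gap',round(s['finger_gap'],4))
E
python3 - <<'E'
from h import *
go(.56,-.12,.26,73.4)
E
```

```text
t 0.15 pos [0.1398 0.609  0.178 ] shift [-572.7 -616.4  -81.6] turn [-0.05 -0.    3.66] F [-0.5  0.2  0.6] gap 0.0949
```

```bash
python3 -m inch '-25 -25 -15 0 0 0.5; -53 -57 -30 0 0 1; -80 -86 -45 0 0 1.5; -107 -115 -60 0 0 2; -134 -144 -75 0 0 2.5; -161 -173 -82 0 0 3; -188 -202 -82 0 0 3.6; -215 -231 -82 0 0 3.6; -242 -260 -82 0 0 3.6; -269 -289 -82 0 0 3.6' 0 20
python3 - <<'E'
from h import *
go(.56,-.12,.26,73.4)
E
```

```text
time: 0.98
eef_pos: [0.3378, 0.2654, 0.2606]
eef_rot: [0.144, 0.99, 0.0, 0.0]
force: [1.7, 0.5, -0.3]
finger_gap: 0.0338
t 0.98 pos [0.3378 0.2654 0.2606] shift [-322.7 -306.3    0.5] turn [0.02 0.02 0.07] F [ 1.7  0.5 -0.3] gap 0.0338
```

```bash
python3 -m inch '-28 -27 0 0 0 0; -57 -54 0 0 0 0; -85 -81 0 0 0 0; -113 -108 0 0 0 0; -140 -134 0 0 0 0; -168 -160 0 0 0 0; -196 -187 0 0 0 0; -210 -200 0 0 0 0; -210 -200 0 0 0 0; -210 -200 0 0 0 0'
python3 - <<'E'
from h import *
go(.56,-.12,.26,73.4)
print(camera_info('wrist'))
cv2.imwrite('pics/w1.png',get_image('wrist')[:,:,::-1])
E
```

```text
time: 1.82
eef_pos: [0.4817, 0.015, 0.26]
eef_rot: [0.145, 0.989, 0.0, -0.001]
force: [0.1, 0.4, -0.6]
finger_gap: 0.0005
t 1.82 pos [0.4817 0.015  0.26  ] shift [-113.7 -106.9   -0.2] turn [ 0.   -0.06 -0.06] F [ 0.1  0.4 -0.6] gap 0.0005
{'K': array([[297.5463817 ,   0.        , 254.2846737 ],
       [  0.        , 297.5463817 , 190.86910984],
       [  0.        ,   0.        ,   1.        ]]), 'xyz': array([0.40770062, 0.03681328, 0.4682634 ]), 'rotation': array([0.79445938, 0.5922018 , 0.08010884, 0.10823078])}
```

View pics/w1.png

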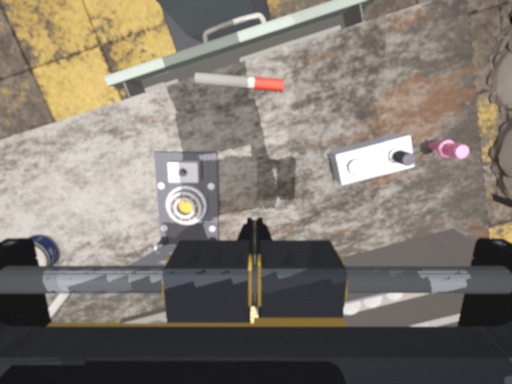

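Run:
```python
import cv2
from h import crop
i=cv2.imread('pics/w1.png')[:,:,::-1]
crop(i,145,140,90,110,6,'pics/w1a.png');crop(i,320,120,160,75,5,'pics/w1b.png')
```

```text
(no output)
```

View pics/w1a.png

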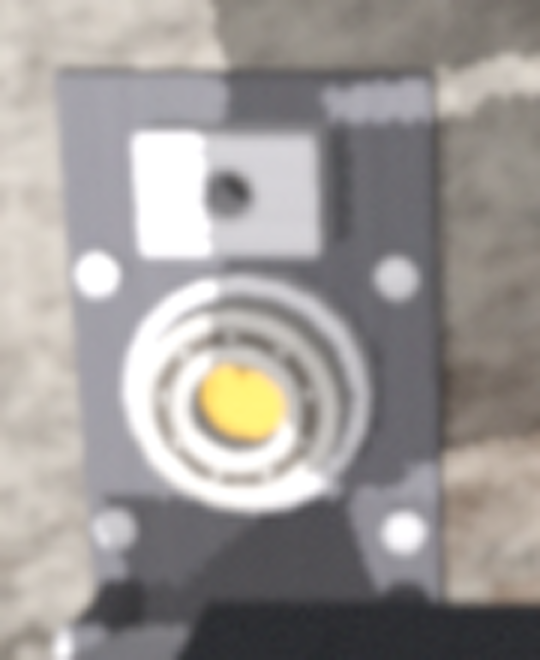

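View pics/w1b.png

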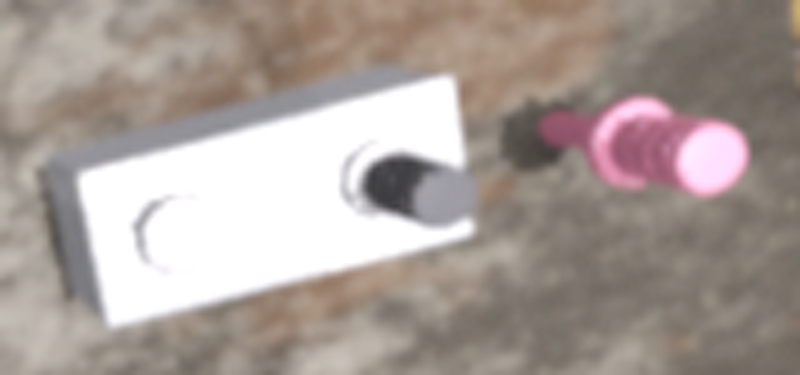

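The crop confirms it. The dark knobbed pin is in the rack at about (409,158), the low plug is at (354,166), and the pink look-alike stands outside the rack at about (462,151), so I leave that alone. The base hole is at about (183,172).

Run:
```python
from h import *
c=camera_info('wrist');ct=camera_info('top')
A=lambda x,y:((x+.5)/6-.5+145,(y+.5)/6-.5+140)
B=lambda x,y:((x+.5)/5-.5+320,(y+.5)/5-.5+120)
for n,p,z in [('hole',A(231,193),.033),('nest',A(247,393),.024),('knobtop',B(446,192),.080),('collarc',B(377,178),.048),('plug',B(172,234),.052),('k1',B(80,172),.042),('k2',B(455,75),.042),('k3',B(474,233),.042),('k4',B(112,326),.042),('pink',B(712,158),.08)]:
    print(n,onz(c,*p,z).round(4))
go(.5775,-.125,.26,73.4)
```

```text
hole [ 0.4642 -0.0906  0.033 ]
nest [ 0.5168 -0.1077  0.024 ]
knobtop [0.5251 0.214  0.08  ]
collarc [0.5253 0.2103 0.048 ]
plug [0.5235 0.1503 0.052 ]
k1 [0.5009 0.1313 0.042 ]
k2 [0.5041 0.2387 0.042 ]
k3 [0.5509 0.2372 0.042 ]
k4 [0.5484 0.1305 0.042 ]
pink [0.5359 0.2819 0.08  ]
t 1.87 pos [0.4814 0.0158 0.2601] shift [-132.3 -107.5    0. ] turn [ 0.01 -0.05  0.02] F [-0.   0.4 -0.6] gap 0.0003
```

```bash
python3 -m inch '-30 -22 0 0 0 0; -60 -44 0 0 0 0; -90 -66 0 0 0 0; -120 -88 0 0 0 0; -150 -108 0 0 0 0; -152 -108 0 0 0 0; -152 -108 0 0 0 0'
python3 - <<'E'
from h import *
go(.5966,-.1309,.135,73.4)
s=get_image('scene');crop(s,220,100,120,130,5,'pics/s2.png')
E
```

```text
time: 2.45
eef_pos: [0.5971, -0.1308, 0.2596]
eef_rot: [0.144, 0.99, 0.0, -0.001]
force: [-0.5, -0.3, 0.1]
finger_gap: 0.0006
t 2.45 pos [ 0.5971 -0.1308  0.2596] shift [  0.3  -0.3 124.6] turn [ 0.02 -0.07  0.05] F [-0.5 -0.3  0.1] gap 0.0006
```

View pics/s2.png

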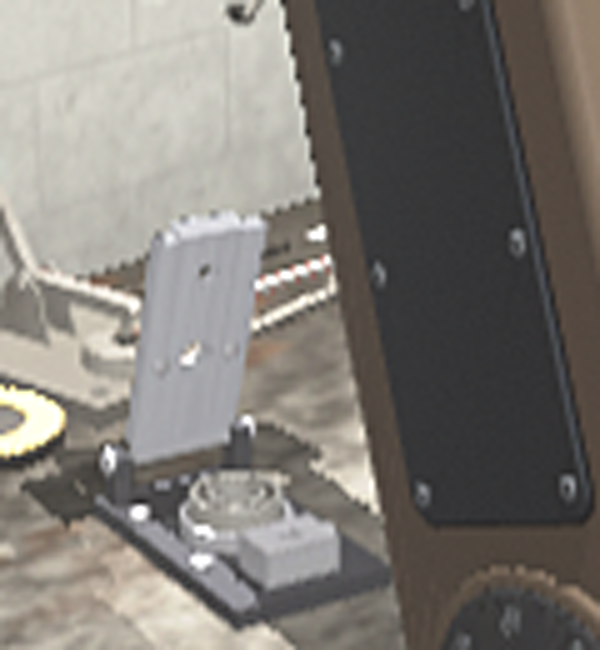

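```bash
python3 - <<'E'
from h import *
print(proj(camera_info('scene'),[.597,-.131,.26]))
E
python3 -m inch '0 0 35 0 0 0; 0 0 70 0 0 0; 0 0 100 0 0 0; 0 0 120 0 0 0; 0 0 120 0 0 0'
python3 - <<'E'
from h import *
s=get_image('scene');crop(s,220,70,120,150,4,'pics/s3.png')
E
```

```text
[250.31757655 111.04530327]
time: 2.92
eef_pos: [0.5943, -0.1285, 0.1371]
eef_rot: [0.143, 0.99, 0.001, -0.003]
force: [-0.0, 0.1, -1.2]
finger_gap: 0.0003
```

View pics/s3.png

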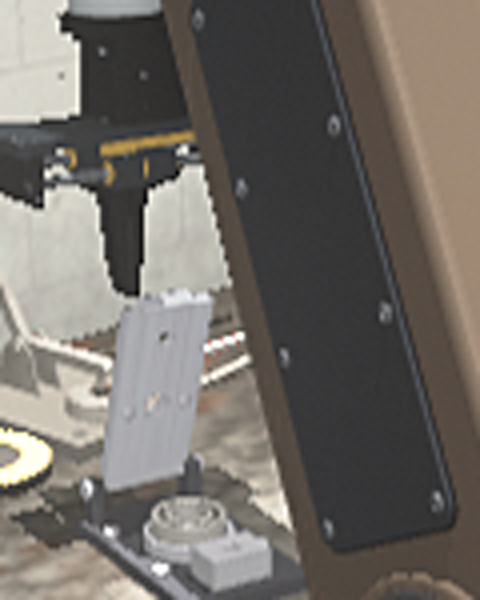

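```bash
python3 -m inch '12 0 0 0 0 0; 24 0 0 0 0 0; 36 0 2 0 0 0; 46 0 5 0 0 0; 56 0 9 0 0 0; 66 0 14 0 0 0; 76 0 21 0 0 0; 84 0 29 0 0 0; 90 0 37 0 0 0; 96 0 46 0 0 0'
python3 -m inch '3 0 9 0 0 0; 5 0 18 0 0 0; 5 0 24 0 0 0; 5 0 24 0 0 0'
python3 - <<'E'
from h import *
s=get_image('scene');crop(s,220,70,120,150,4,'pics/s4.png')
go(.5,-.1,.07,73.4)
E
```

```text
time: 3.8
eef_pos: [0.5054, -0.1031, 0.0968]
eef_rot: [0.143, 0.99, -0.0, 0.002]
force: [0.8, -0.4, 1.0]
finger_gap: 0.0002
time: 4.13
eef_pos: [0.4999, -0.1019, 0.0704]
eef_rot: [0.144, 0.99, 0.0, -0.0]
force: [-0.6, -0.1, -0.5]
finger_gap: 0.0003
t 4.18 pos [ 0.5002 -0.1021  0.0707] shift [0.8 1.9 0.7] turn [0.01 0.02 0.08] F [ 0.2 -0.1  0.1] gap 0.0006
```

View pics/s4.png

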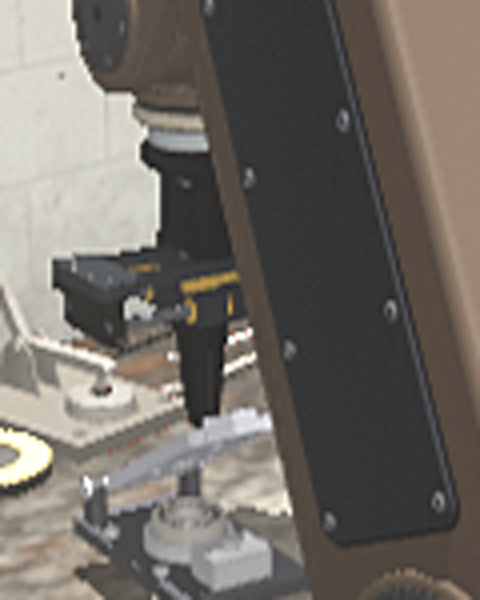

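```bash
python3 -m inch '0 0 -35 0 0 0; 0 0 -70 0 0 0; 0 15 -100 0 0 0; -10 45 -130 0 0 0; -40 85 -140 0 0 0; -60 110 -140 0 0 0; -60 110 -140 0 0 0;  -60 110 -140 0 0 0'
python3 - <<'E'
from h import *
go(.526,.212,.16,73.4)
cv2.imwrite('pics/w5.png',get_image('wrist')[:,:,::-1]);print(camera_info('wrist')['xyz'])
cv2.imwrite('pics/s5.png',get_image('scene')[:,:,::-1])
E
```

```text
time: 4.85
eef_pos: [0.5898, -0.0126, 0.2107]
eef_rot: [0.143, 0.99, 0.0, 0.0]
force: [-0.5, 1.0, -0.2]
finger_gap: 0.0005
t 4.85 pos [ 0.5898 -0.0126  0.2107] shift [124.7 197.5  50.7] turn [0.01 0.04 0.2 ] F [-0.5  1.  -0.2] gap 0.0005
[0.51443267 0.00814057 0.41866429]
```

View pics/w5.png

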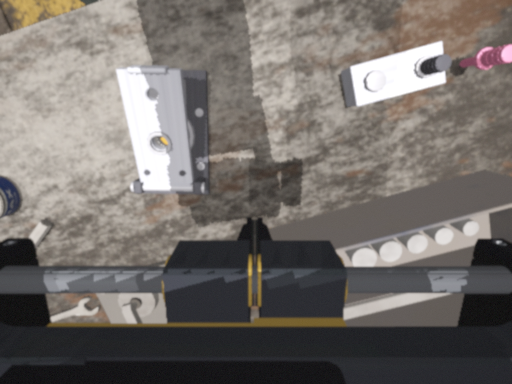

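View pics/s5.png

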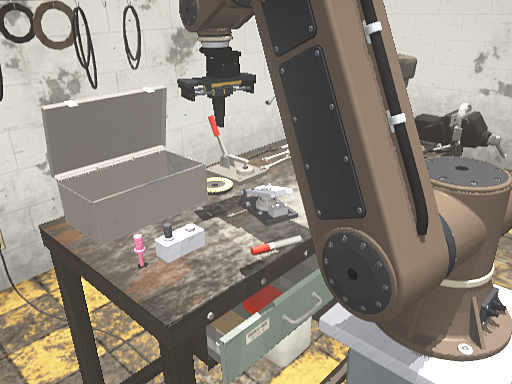

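```bash
python3 -m inch '25 25 0 0 0 0; 50 55 5 0 0 0; 75 85 10 0 0 0; 98 115 20 0 0 0; 115 145 30 0 0 0; 120 175 40 0 0 0; 124 195 48 0 0 0; 125 197 50 0 0 0; 125 197 50 0 0 0' 48 25
python3 - <<'E'
from h import *
go(.526,.212,.16,73.4)
c=camera_info('wrist');np.save('cw6.npy',[c],allow_pickle=True)
cv2.imwrite('pics/w6.png',get_image('wrist')[:,:,::-1])
cv2.imwrite('pics/t6.png',get_image('top')[:,:,::-1])
E
```

```text
time: 5.7
eef_pos: [0.5242, 0.2103, 0.16]
eef_rot: [0.143, 0.99, -0.0, -0.001]
force: [0.5, -0.5, 0.4]
finger_gap: 0.0449
t 5.7 pos [0.5242 0.2103 0.16  ] shift [-1.3  2.2 -0. ] turn [-0.04 -0.07  0.11] F [ 0.5 -0.5  0.4] gap 0.0449
```

View pics/w6.png

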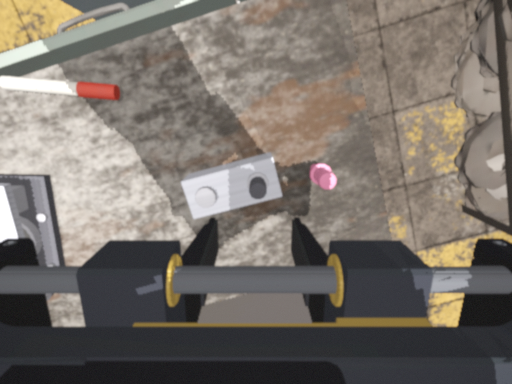

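View pics/t6.png

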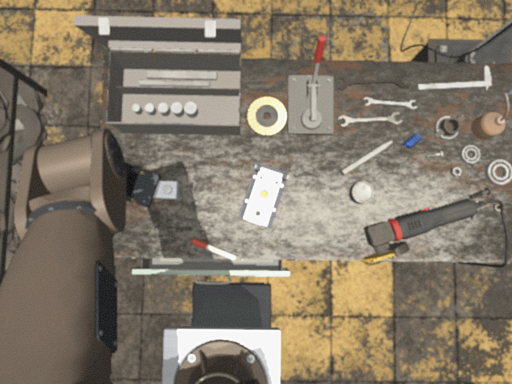

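Run:
```python
import cv2
from h import crop
i=cv2.imread('pics/w6.png')[:,:,::-1]
crop(i,175,145,120,80,6,'pics/w6a.png')
i=cv2.imread('pics/t6.png')[:,:,::-1]
crop(i,235,155,60,80,7,'pics/t6a.png')
```

```text
(no output)
```

View pics/w6a.png

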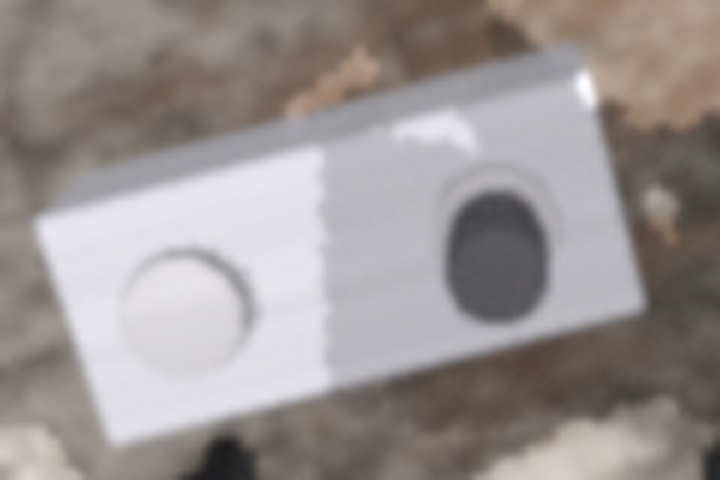

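View pics/t6a.png

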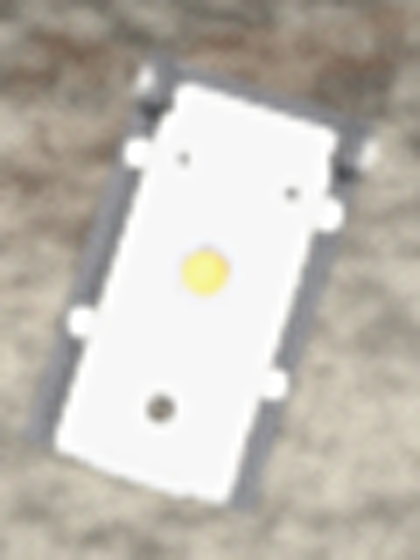

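Run:
```python
from h import *
c=np.load('cw6.npy',allow_pickle=True)[0];ct=camera_info('top')
A=lambda x,y:((x+.5)/6-.5+175,(y+.5)/6-.5+145)
B=lambda x,y:((x+.5)/7-.5+235,(y+.5)/7-.5+155)
for n,p,z in [('knobtop',A(498,272),.08),('collar',A(500,226),.048),('plug',A(185,315),.052)]+[('k',A(*q),.042) for q in((40,218),(586,75),(645,308),(115,443))]:
    print(n,onz(c,*p,z).round(4))
for n,p,z in [('leafhole',B(160,408),.052),('bush/centre',B(205,272),.048)]: print(n,onz(ct,*p,z).round(4))
```

```text
knobtop [0.5265 0.2124 0.08  ]
collar [0.5266 0.213  0.048 ]
plug [0.5255 0.1527 0.052 ]
k [0.5022 0.1302 0.042 ]
k [0.5051 0.2359 0.042 ]
k [0.5513 0.2347 0.042 ]
k [0.5486 0.1286 0.042 ]
leafhole [ 0.4674 -0.0913  0.052 ]
bush/centre [ 0.5201 -0.1081  0.048 ]
```

Run:
```python
from h import *
go(.5266,.2125,.051,73.4)
```

```text
t 5.8 pos [0.5249 0.2092 0.1608] shift [ -0.7   3.7 109.8] turn [-0.01  0.    0.01] F [ 0.  -0.  -0.3] gap 0.0455
```

```bash
python3 -m inch '-0.5 3 20 0 0 0; -0.5 3 45 0 0 0; -0.5 3 70 0 0 0; -0.5 3 90 0 0 0; -0.5 3 103 0 0 0; -0.5 3 109 0 0 0; -0.5 3 109 0 0 0'
python3 -m inch '0 0 0 0 0 0; 0 0 0 0 0 0; 0 0 0 0 0 0; 0 0 0 0 0 0; 0 0 0 0 0 0; 0 0 0 0 0 0' 0 30
python3 - <<'E'
from h import *
go(.5266,.2125,.051,73.4)
cv2.imwrite('pics/w7.png',get_image('wrist')[:,:,::-1])
s=get_image('scene');crop(s,100,190,140,100,5,'pics/s7.png')
E
```

```text
time: 6.38
eef_pos: [0.5262, 0.2119, 0.0509]
eef_rot: [0.145, 0.989, -0.0, -0.001]
force: [0.8, -0.0, 0.7]
finger_gap: 0.0457
time: 6.88
eef_pos: [0.5264, 0.2133, 0.0518]
eef_rot: [0.144, 0.99, 0.0, 0.0]
force: [0.2, 0.6, -0.7]
finger_gap: 0.0111
t 6.88 pos [0.5264 0.2133 0.0518] shift [-0.4 -0.8  0.8] turn [0.02 0.03 0.07] F [ 0.2  0.6 -0.7] gap 0.0111
```

View pics/s7.png

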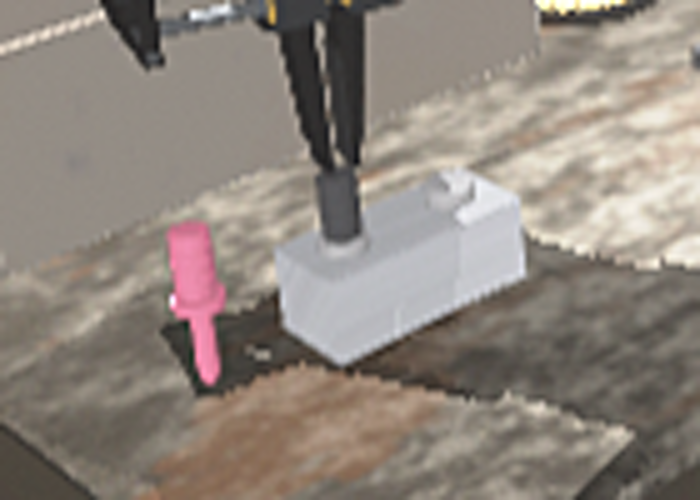

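View pics/w7.png

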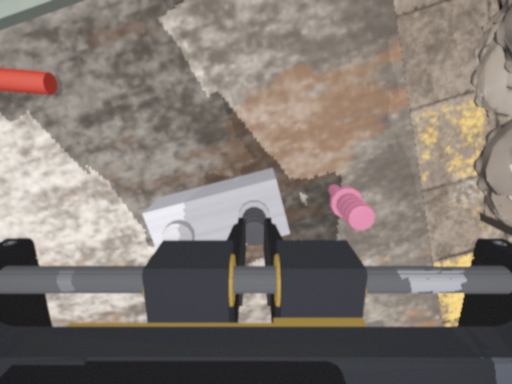

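Run:
```python
from h import *
s=read_state();print(s['joints'],s['eef_pos'],s['finger_gap'])
c=camera_info('scene');print(proj(c,s['eef_pos']),proj(c,[.5266,.2125,.08]),proj(c,[.5266,.2125,.048]))
cv2.imwrite('pics/s8.png',get_image('scene')[:,:,::-1])
```

```text
[ 2.68757057e-01  5.70096591e-01  1.82542025e+00  8.81735832e-05
  7.45832774e-01 -1.01362510e+00] [0.52634537 0.21333918 0.05155508] 0.003735584303942902
[168.83530956 235.52405673] [167.73637754 224.21069238] [169.23844043 236.72049575]
```

View pics/s8.png

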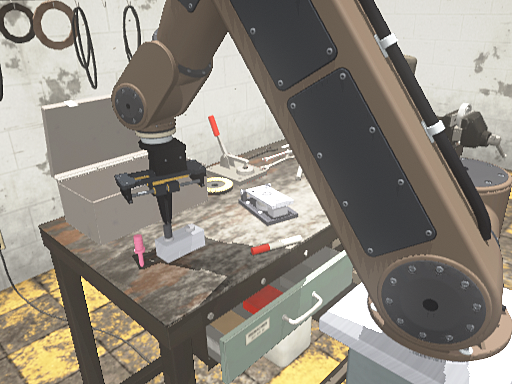

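Run:
```python
from h import *
c=camera_info('wrist');s=read_state();print(proj(c,s['eef_pos']))
Q=R.from_quat(s['eef_rot'])
for d in(0,.019,.03,.05): print(d,proj(c,s['eef_pos']-Q.apply([0,0,d])), proj(camera_info('scene'),s['eef_pos']-Q.apply([0,0,d])))
im=get_image('wrist');crop(im,190,170,130,90,6,'pics/w9.png')
s=get_image('scene');crop(s,130,190,80,70,8,'pics/s9.png')
go(.5266,.2125,.051,73.4)
```

```text
[254.89299071 216.14063479]
0 [254.89299071 216.14063479] [168.85670731 235.53947353]
0.019 [254.92227425 225.87782408] [167.96598814 228.12660684]
0.03 [254.94177426 232.36185538] [167.44371473 223.78007055]
0.05 [254.98334384 246.18432666] [166.4814719  215.77195967]
t 7.13 pos [0.5263 0.2133 0.0514] shift [-0.5 -0.7  0.4] turn [ 0.   -0.    0.07] F [ 0.1 -0.1  0.6] gap 0.0001
```

View pics/w9.png

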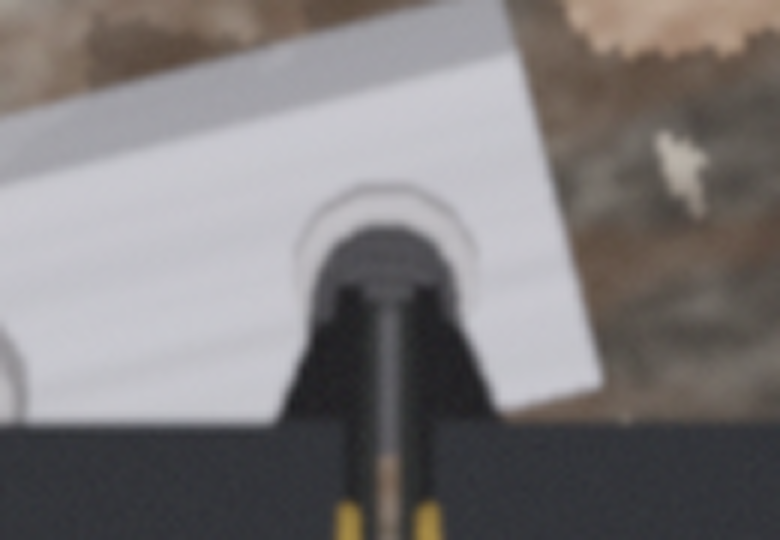

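View pics/s9.png

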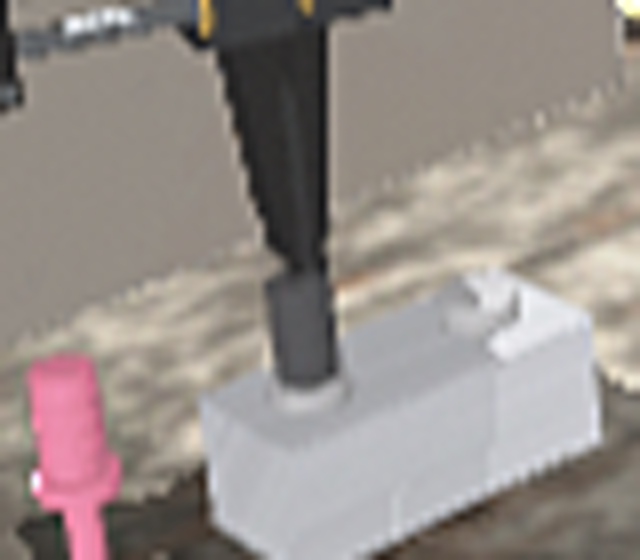

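Run:
```python
from h import *
c=camera_info('scene')
print(proj(c,[.5,-.102,.0705]),proj(c,[.5,-.102,.1]))
print('s5',proj(c,[.5898,-.0126,.2107]))
s5=cv2.imread('pics/s5.png')[:,:,::-1];crop(s5,170,60,100,90,6,'pics/s5a.png')
w=camera_info('wrist');u=((387+.5)/6-.5+190,(225+.5)/6-.5+170)
print('front of knobtop',onz(w,*u,.08), 'centre?',[onz(w,(320+.5)/6-.5+190,(300+.5)/6-.5+170,.08),onz(w,(458+.5)/6-.5+190,(300+.5)/6-.5+170,.08)])
```

```text
[270.68865764 188.41911742] [270.59542516 178.21068938]
s5 [220.39938133 139.30981089]
front of knobtop [0.51008398 0.21750223 0.08      ] centre? [array([0.51618114, 0.20819808, 0.08      ]), array([0.52037739, 0.22240243, 0.08      ])]
```

View pics/s5a.png

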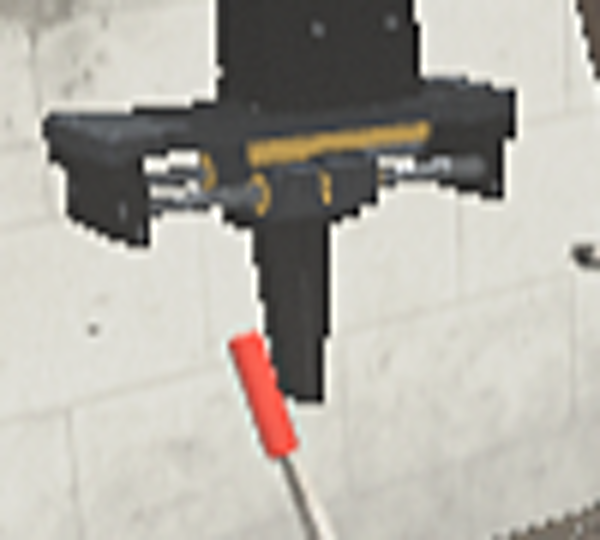

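The grasp missed. Two cameras show the fingertips about 33 mm above the reported TCP, at about knob-top height, and they shut on air. I'll reopen and go lower in checked steps.

```bash
python3 -m inch '0 0 0 0 0 0; 0 0 0 0 0 0; 0 0 0 0 0 0; 0 0 0 0 0 0; 0 0 0 0 0 0; 0 0 0 0 0 0' 48 25
python3 -m inch '-0.5 0 6 0 0 0; -0.5 0 12 0 0 0; -0.5 0 18 0 0 0; -0.5 0 24 0 0 0; -0.5 0 28 0 0 0; -0.5 0 28 0 0 0'
python3 - <<'E'
from h import *
go(.5266,.2125,.051,73.4)
im=get_image('wrist');crop(im,170,150,180,120,4,'pics/w10.png')
s=get_image('scene');crop(s,120,180,100,80,7,'pics/s10.png')
E
```

```text
time: 7.63
eef_pos: [0.5263, 0.2133, 0.0514]
eef_rot: [0.144, 0.99, 0.0, -0.0]
force: [-0.2, -0.7, 0.3]
finger_gap: 0.035
time: 8.13
eef_pos: [0.5263, 0.213, 0.0223]
eef_rot: [0.144, 0.99, -0.0, -0.001]
force: [0.0, -0.1, -0.0]
finger_gap: 0.0453
t 8.13 pos [0.5263 0.213  0.0223] shift [ -0.4  -0.4 -28.7] turn [-0.05 -0.08  0.06] F [ 0.  -0.1 -0. ] gap 0.0453
```

View pics/w10.png

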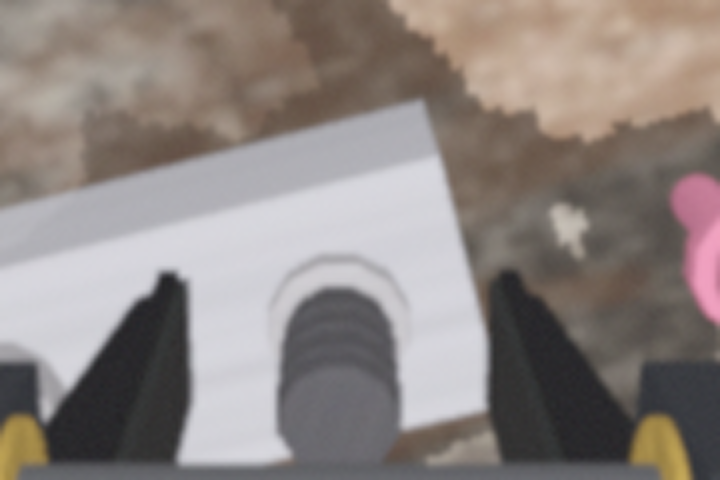

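View pics/s10.png

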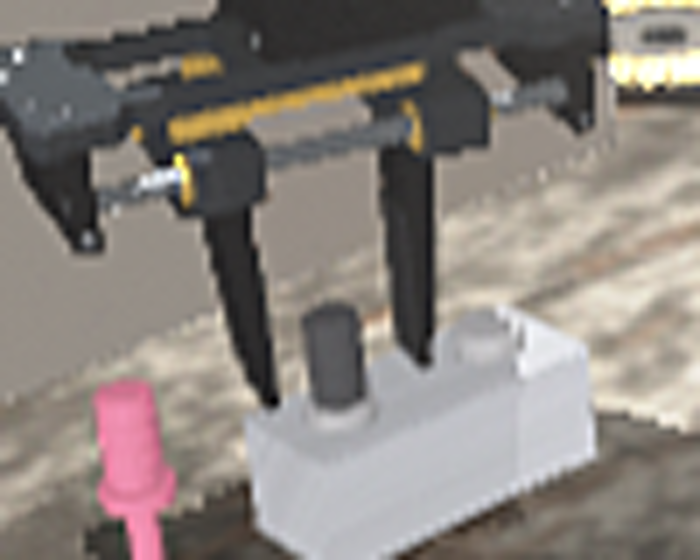

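```bash
python3 -m inch '0 0 0 0 0 0; 0 0 0 0 0 0; 0 0 0 0 0 0; 0 0 0 0 0 0; 0 0 0 0 0 0; 0 0 0 0 0 0; 0 0 0 0 0 0' 0 40
python3 - <<'E'
from h import *
go(.5266,.2125,.051,73.4)
im=get_image('wrist');crop(im,170,150,180,120,4,'pics/w11.png')
s=get_image('scene');crop(s,120,180,100,80,7,'pics/s11.png')
E
```

```text
time: 8.82
eef_pos: [0.5269, 0.2132, 0.0236]
eef_rot: [0.144, 0.99, 0.0, 0.0]
force: [-0.2, -0.7, 1.4]
finger_gap: 0.0171
t 8.82 pos [0.5269 0.2132 0.0236] shift [  0.1  -0.7 -27.4] turn [0.01 0.01 0.06] F [-0.2 -0.7  1.4] gap 0.0171
```

View pics/s11.png

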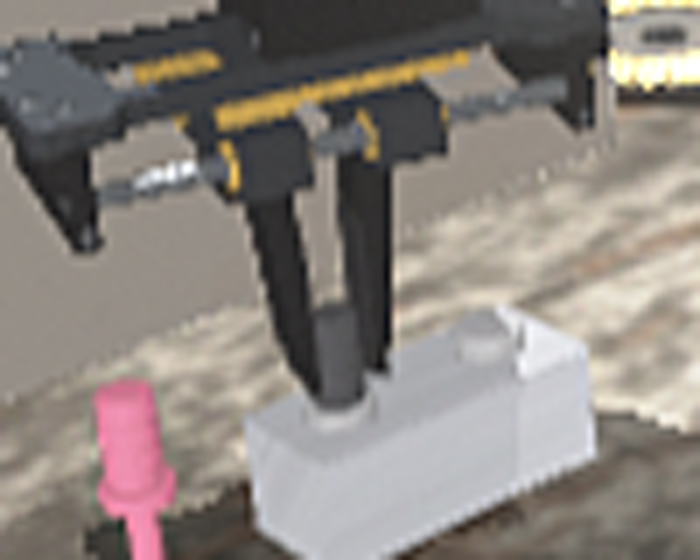

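View pics/w11.png

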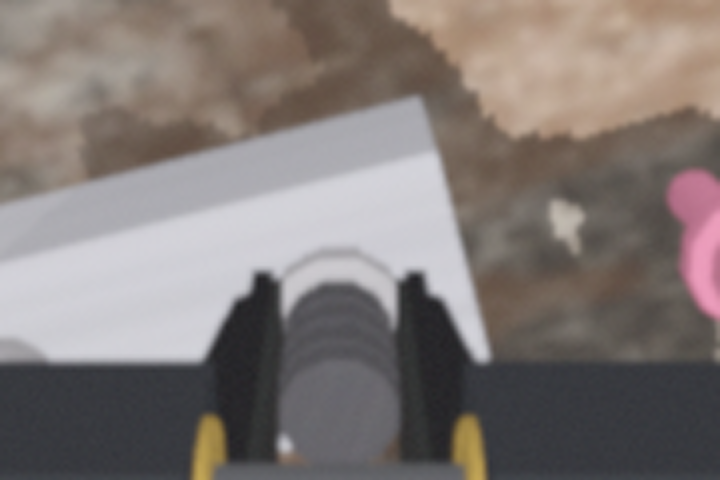

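```bash
python3 -m inch '0 0 -15 0 0 0; 0 0 -35 0 0 0; 0 0 -60 0 0 0; 0 0 -90 0 0 0; 0 0 -115 0 0 0; 0 0 -120 0 0 0; 0 0 -120 0 0 0'
python3 - <<'E'
from h import *
go(.4668,-.0912,.125,73.4)
s=get_image('scene');crop(s,100,150,120,110,5,'pics/s12.png')
E
```

```text
time: 9.5
eef_pos: [0.5273, 0.2133, 0.1448]
eef_rot: [0.144, 0.99, 0.001, 0.001]
force: [0.9, 0.5, -0.7]
finger_gap: 0.0173
t 9.5 pos [0.5273 0.2133 0.1448] shift [ -28.6 -309.2   19.4] turn [0.09 0.14 0.07] F [ 0.9  0.5 -0.7] gap 0.0173
```

View pics/s12.png

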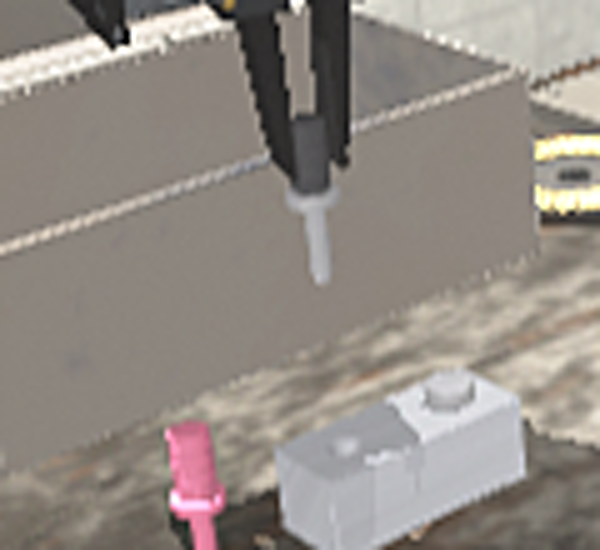

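```bash
python3 -m inch '-2 -20 0 0 0 0; -5 -50 0 0 0 0; -8 -85 0 0 0 0; -11 -120 0 0 0 0; -14 -157 0 0 0 0; -17 -194 0 0 0 0; -21 -230 0 0 0 0; -24 -262 5 0 0 0; -27 -290 10 0 0 0; -28 -305 15 0 0 0'
python3 -m inch '0 -4 5 0 0 0; 0 -4 5 0 0 0; 0 -4 5 0 0 0; 0 -4 5 0 0 0'
python3 - <<'E'
from h import *
go(.4668,-.0912,.125,73.4)
c=camera_info('wrist');np.save('cw13.npy',[c],allow_pickle=True)
im=get_image('wrist');cv2.imwrite('pics/w13f.png',im[:,:,::-1]);crop(im,170,130,170,140,4,'pics/w13.png')
s=get_image('scene');cv2.imwrite('pics/s13f.png',s[:,:,::-1]);crop(s,220,120,120,110,6,'pics/s13.png')
E
```

```text
time: 10.38
eef_pos: [0.4655, -0.0895, 0.1266]
eef_rot: [0.145, 0.989, 0.0, -0.001]
force: [0.1, 0.4, -0.7]
finger_gap: 0.017
time: 10.72
eef_pos: [0.4657, -0.0901, 0.1231]
eef_rot: [0.143, 0.99, 0.0, -0.0]
force: [0.3, 0.4, -1.1]
finger_gap: 0.0174
t 10.72 pos [ 0.4657 -0.0901  0.1231] shift [-1.4 -0.7 -1.9] turn [ 0.01 -0.05  0.12] F [ 0.3  0.4 -1.1] gap 0.0174
```

View pics/w13.png

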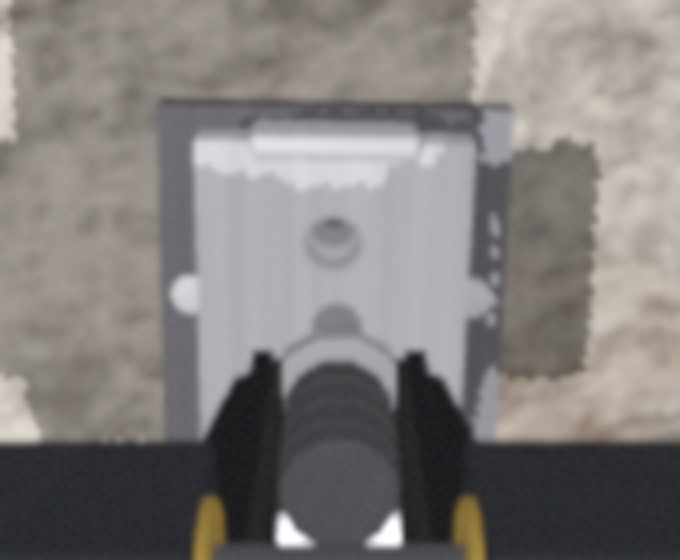

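View pics/s13.png

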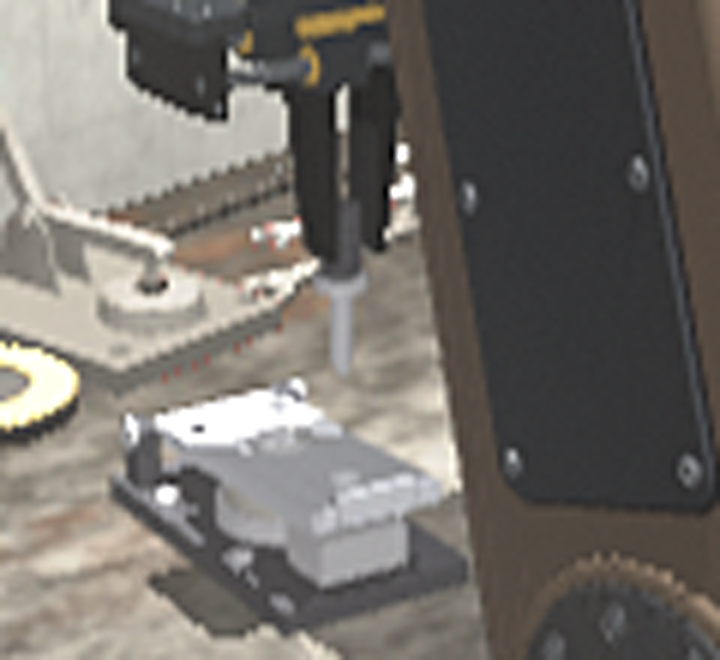

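Run:
```python
from h import *
c=np.load('cw13.npy',allow_pickle=True)[0];cs=camera_info('scene')
A=lambda x,y:((x+.5)/4-.5+170,(y+.5)/4-.5+130)
S=lambda x,y:((x+.5)/6-.5+220,(y+.5)/6-.5+120)
p=read_state()['eef_pos'];print(p)
print('hole',onz(c,*A(333,242),.052))
print('tip front',onz(c,*A(337,304),.1025),'collar sides',onz(c,*A(280,372),.1475),onz(c,*A(397,372),.1475),'collar front',onz(c,*A(338,336),.1445))
print('knobtop l/r',onz(c,*A(278,482),.1795),onz(c,*A(399,482),.1795))
print('scene tip',onz(cs,*S(342,370),.1025),'hole',onz(cs,*S(348,474),.052))
print('tri tip',tri(c,A(337,310),cs,S(342,368)),'tri hole',tri(c,A(333,242),cs,S(348,474)))
```

```text
[ 0.4659138  -0.09015398  0.12343419]
hole [ 0.46462736 -0.09176678  0.052     ]
tip front [ 0.46411342 -0.09049442  0.1025    ] collar sides [ 0.45851523 -0.09856438  0.1475    ] [ 0.46397576 -0.08002689  0.1475    ] collar front [ 0.45621449 -0.0879009   0.1445    ]
knobtop l/r [ 0.46252559 -0.09848486  0.1795    ] [ 0.46731508 -0.08222102  0.1795    ]
scene tip [ 0.4702276  -0.09193263  0.1025    ] hole [ 0.46982832 -0.09527851  0.052     ]
tri tip (array([ 0.46603072, -0.08966532,  0.10488923]), np.float64(0.0034212305386485085)) tri hole (array([ 0.46472808, -0.09093804,  0.05487412]), np.float64(0.0020467979809259073))
```

```bash
python3 -m inch '1 -2 15 0 0 0; 1 -2 30 0 0 0; 1 -2 38 0 0 0; 1 -2 41 0 0 0; 1 -2 41 0 0 0; 1 -2 41 0 0 0'
python3 - <<'E'
from h import *
go(.4658,-.092,.125,73.4)
c=camera_info('wrist');np.save('cw14.npy',[c],allow_pickle=True)
im=get_image('wrist');crop(im,190,140,130,110,6,'pics/w14.png')
s=get_image('scene');crop(s,240,150,80,75,8,'pics/s14.png')
E
```

```text
time: 11.32
eef_pos: [0.4644, -0.0925, 0.0828]
eef_rot: [0.144, 0.99, 0.0, 0.0]
force: [-0.8, -0.5, -0.4]
finger_gap: 0.0173
t 11.32 pos [ 0.4644 -0.0925  0.0828] shift [ -1.2   0.9 -42.2] turn [0.   0.02 0.09] F [-0.8 -0.5 -0.4] gap 0.0173
```

View pics/w14.png

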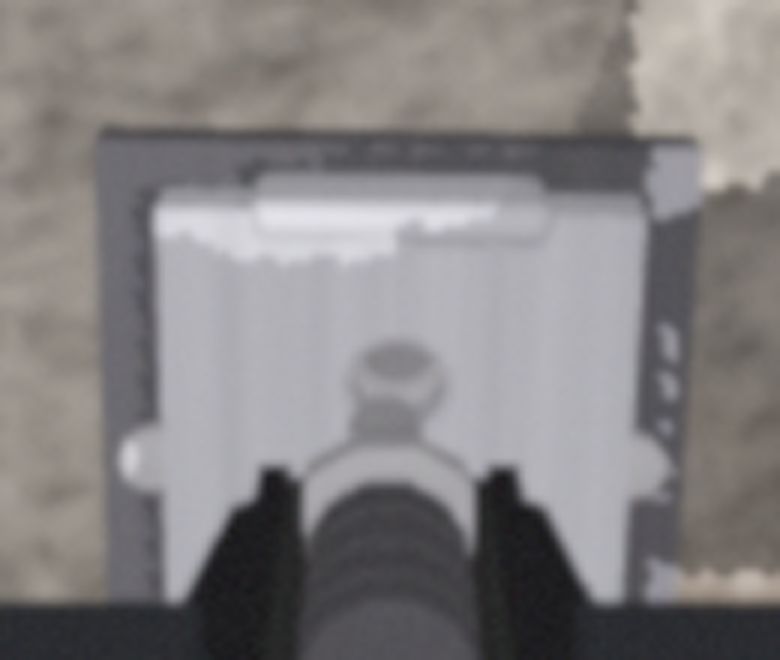

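View pics/s14.png

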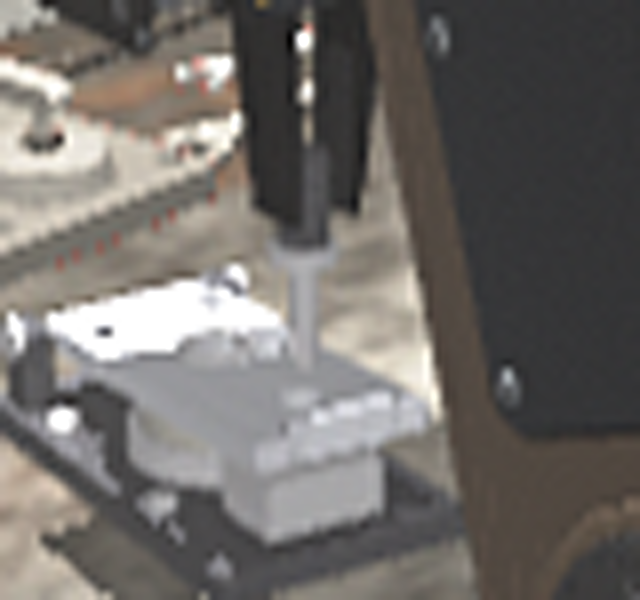

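Run:
```python
from h import *
c=np.load('cw14.npy',allow_pickle=True)[0];cs=camera_info('scene')
A=lambda x,y:((x+.5)/6-.5+190,(y+.5)/6-.5+140)
S=lambda x,y:((x+.5)/8-.5+240,(y+.5)/8-.5+150)
p=read_state()['eef_pos']; zt=p[2]-.0206
h=onz(c,*A(397,385),.052)
print('wrist circle w',np.linalg.norm(onz(c,*A(348,385),.052)-onz(c,*A(446,385),.052)))
tf=onz(c,*A(386,392),zt)
print('hole',h,'tip front-ish',tf,'collar',onz(c,*A(388,443),zt+.039),'shank l/r at tip',onz(c,*A(350,405),zt),onz(c,*A(421,405),zt))
print('S hole',onz(cs,*S(300,397),.052),'tip',onz(cs,*S(305,366),zt), 'zt',zt,p)
```

```text
wrist circle w 0.013782780348109805
hole [ 0.46499094 -0.09192651  0.052     ] tip front-ish [ 0.46225806 -0.09270945  0.06241175] collar [ 0.45579764 -0.0904812   0.10141175] shank l/r at tip [ 0.46265244 -0.09789209  0.06241175] [ 0.46536423 -0.0887031   0.06241175]
S hole [ 0.46839099 -0.09152734  0.052     ] tip [ 0.46827489 -0.09393156  0.06241175] zt 0.0624117532873863 [ 0.46453963 -0.09269595  0.08301175]
```

```bash
python3 -m inch '0 1.7 0 0 0 0; 0 1.7 6 0 0 0; 0 1.7 12 0 0 0; 0 1.7 16 0 0 0; 0 1.7 16 0 0 0; 0 1.7 16 0 0 0'
python3 - <<'E'
from h import *
go(.4658,-.092,.0256,73.4)
c=camera_info('wrist')
im=get_image('wrist');crop(im,190,140,130,110,6,'pics/w15.png')
s=get_image('scene');crop(s,240,150,80,75,8,'pics/s15.png')
E
```

```text
time: 11.92
eef_pos: [0.4644, -0.091, 0.066]
eef_rot: [0.144, 0.99, 0.0, -0.0]
force: [0.6, 0.4, -1.7]
finger_gap: 0.0169
t 11.92 pos [ 0.4644 -0.091   0.066 ] shift [-1.6 -0.6 40.4] turn [ 0.01 -0.06  0.06] F [ 0.6  0.4 -1.7] gap 0.0169
```

View pics/w15.png

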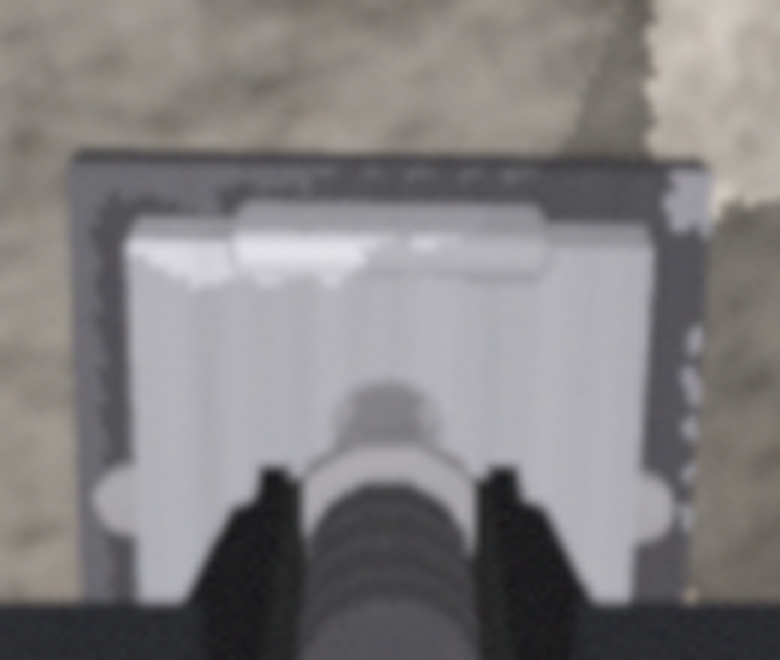

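View pics/s15.png

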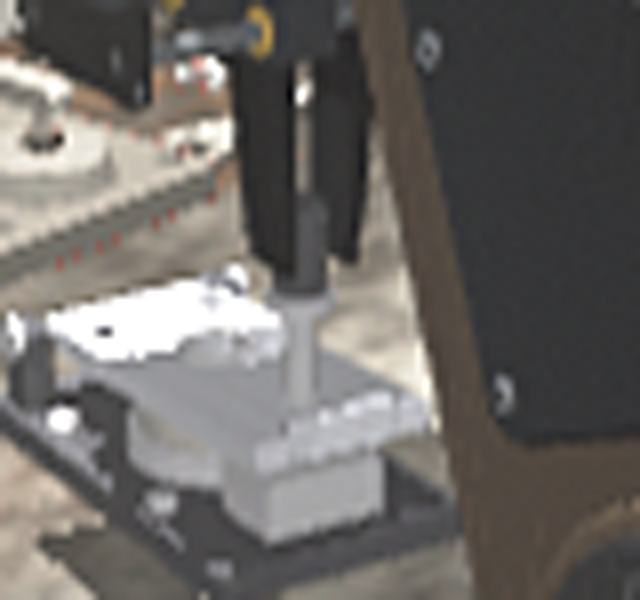

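```bash
python3 -m inch '0 0 4 0 0 0; 0 0 8 0 0 0; 0 0 11 0 0 0; 0 0 11 0 0 0'
python3 -m inch '0 0 3 0 0 0; 0 0 6 0 0 0; 0 0 9 0 0 0; 0 0 9 0 0 0'
python3 - <<'E'
from h import *
go(.4658,-.092,.0256,73.4)
im=get_image('wrist');crop(im,190,140,130,110,6,'pics/w16.png')
s=get_image('scene');crop(s,240,150,80,75,8,'pics/s16.png')
E
```

```text
time: 12.35
eef_pos: [0.4643, -0.091, 0.0547]
eef_rot: [0.144, 0.99, 0.0, -0.001]
force: [-0.5, 0.1, -1.0]
finger_gap: 0.0173
time: 12.68
eef_pos: [0.4644, -0.091, 0.0458]
eef_rot: [0.144, 0.99, 0.0, -0.0]
force: [0.9, -0.3, -0.6]
finger_gap: 0.0172
t 12.68 pos [ 0.4644 -0.091   0.0458] shift [-1.6 -0.6 20.2] turn [ 0.01 -0.04  0.06] F [ 0.9 -0.3 -0.6] gap 0.0172
```

View pics/w16.png

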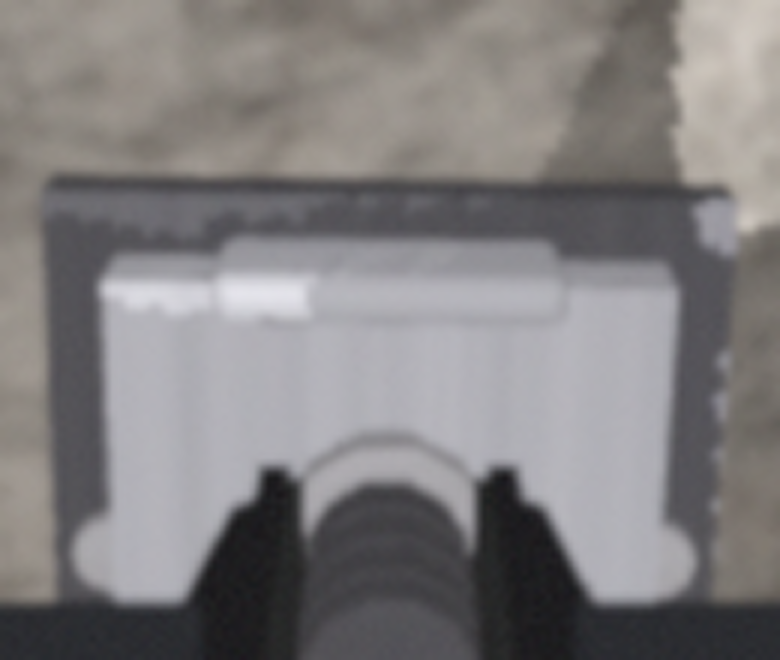

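View pics/s16.png

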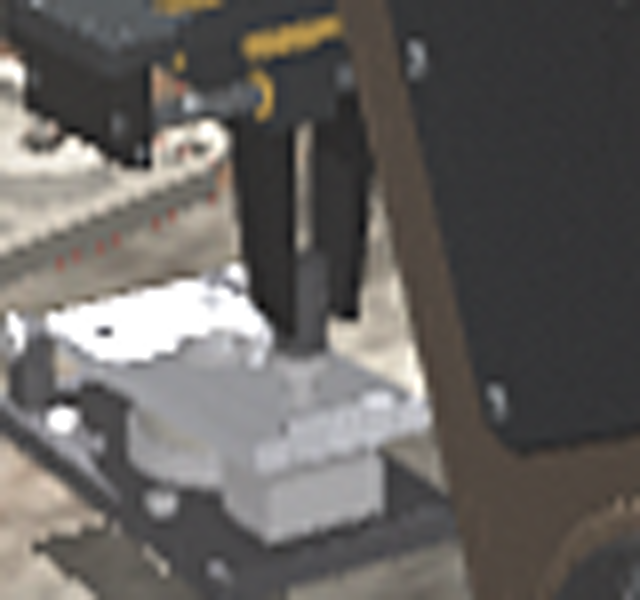

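```bash
python3 -m inch '0 0 3 0 0 0; 0 0 6 0 0 0; 0 0 9 0 0 0; 0 0 11 0 0 0; 0 0 11 0 0 0'
python3 -m inch '0 0 2 0 0 0; 0 0 4 0 0 0; 0 0 6 0 0 0; 0 0 6 0 0 0'
```

```text
time: 13.2
eef_pos: [0.4645, -0.091, 0.0349]
eef_rot: [0.144, 0.99, 0.0, -0.0]
force: [-0.2, 0.3, -0.9]
finger_gap: 0.0171
time: 13.53
eef_pos: [0.4644, -0.091, 0.0292]
eef_rot: [0.144, 0.99, 0.0, -0.0]
force: [-1.1, 0.8, 1.4]
finger_gap: 0.0171
```

```bash
python3 -m inch '0 0 1 0 0 0; 0 0 2 0 0 0; 0 0 2 0 0 0'
python3 -m inch '0 0 1 0 0 0; 0 0 2 0 0 0; 0 0 2 0 0 0'
python3 - <<'E'
from h import *
go(.4658,-.092,.0256,73.4)
im=get_image('wrist');crop(im,190,140,130,110,6,'pics/w17.png')
s=get_image('scene');crop(s,240,150,80,75,8,'pics/s17.png')
E
```

```text
time: 13.78
eef_pos: [0.4644, -0.091, 0.0273]
eef_rot: [0.144, 0.99, 0.0, -0.0]
force: [-2.1, 1.0, 1.8]
finger_gap: 0.0175
time: 14.03
eef_pos: [0.4643, -0.0909, 0.0253]
eef_rot: [0.144, 0.99, 0.0, -0.0]
force: [-3.6, 1.3, 3.0]
finger_gap: 0.0171
t 14.03 pos [ 0.4643 -0.0909  0.0253] shift [-1.7 -0.6 -0.3] turn [ 0.   -0.03  0.07] F [-3.6  1.3  3. ] gap 0.0171
```

View pics/s17.png

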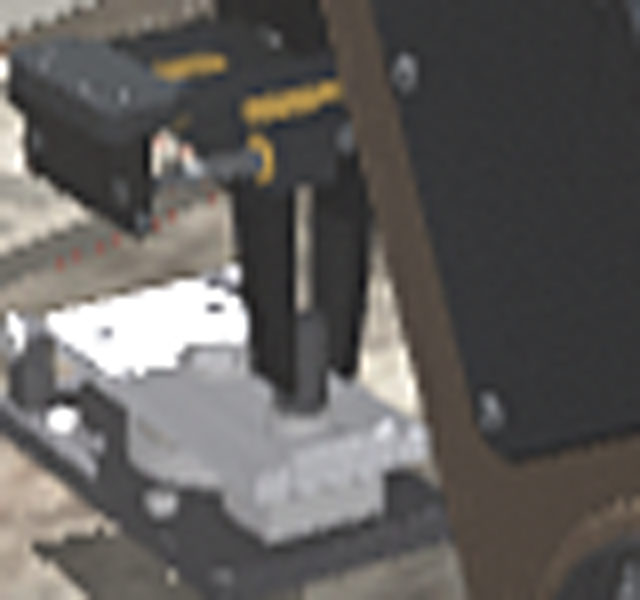

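```bash
python3 -m inch '1 0 0.5 0 0 0; 1 0 1 0 0 0; 1 0 1 0 0 0; 1 0 1 0 0 0'
python3 -m inch '0.5 0 1 0 0 0; 0.5 0 1 0 0 0; 0.5 0 1 0 0 0; 0.5 0 1 0 0 0'
```

```text
time: 14.47
eef_pos: [0.4643, -0.091, 0.0246]
eef_rot: [0.144, 0.99, -0.0, 0.001]
force: [-0.5, 0.3, 4.8]
finger_gap: 0.0173
time: 14.8
eef_pos: [0.4643, -0.091, 0.0242]
eef_rot: [0.144, 0.99, -0.0, 0.001]
force: [-2.1, 0.8, 13.8]
finger_gap: 0.017
```

```bash
python3 -m inch '0 0 0.4 0 0 0; 0 0 0.4 0 0 0; 0 0 0.4 0 0 0; 0 0 0.4 0 0 0'
python3 - <<'E'
from h import *
go(.4658,-.092,.0256,73.4)
im=get_image('wrist');cv2.imwrite('pics/w18f.png',im[:,:,::-1]);crop(im,190,140,130,110,6,'pics/w18.png')
s=get_image('scene');crop(s,225,150,95,75,8,'pics/s18.png');cv2.imwrite('pics/s18f.png',s[:,:,::-1])
t=get_image('top');cv2.imwrite('pics/t18.png',t[:,:,::-1])
E
```

```text
time: 15.13
eef_pos: [0.4643, -0.091, 0.0241]
eef_rot: [0.144, 0.99, -0.0, 0.002]
force: [-2.4, 1.0, 18.2]
finger_gap: 0.0171
t 15.13 pos [ 0.4643 -0.091   0.0241] shift [-1.7 -0.6 -1.5] turn [-0.    0.18  0.06] F [-2.4  1.  18.2] gap 0.0171
```

View pics/s18.png

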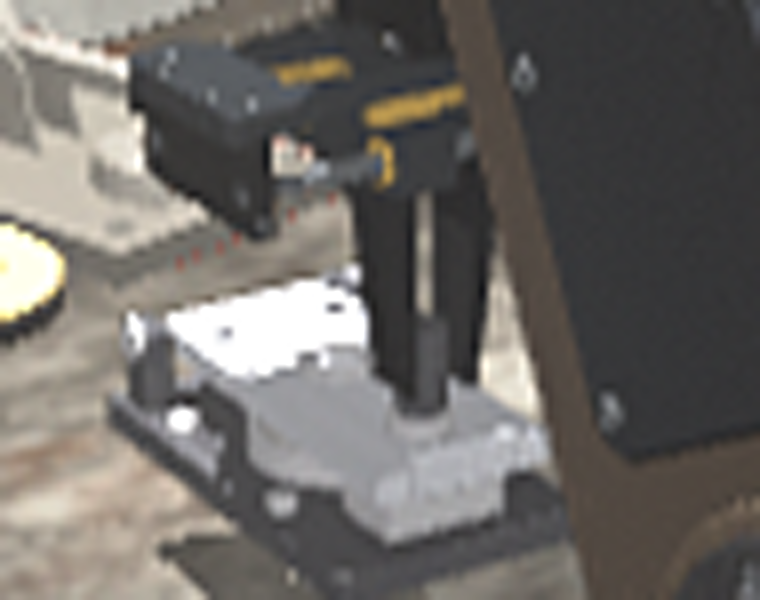

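View pics/w18.png

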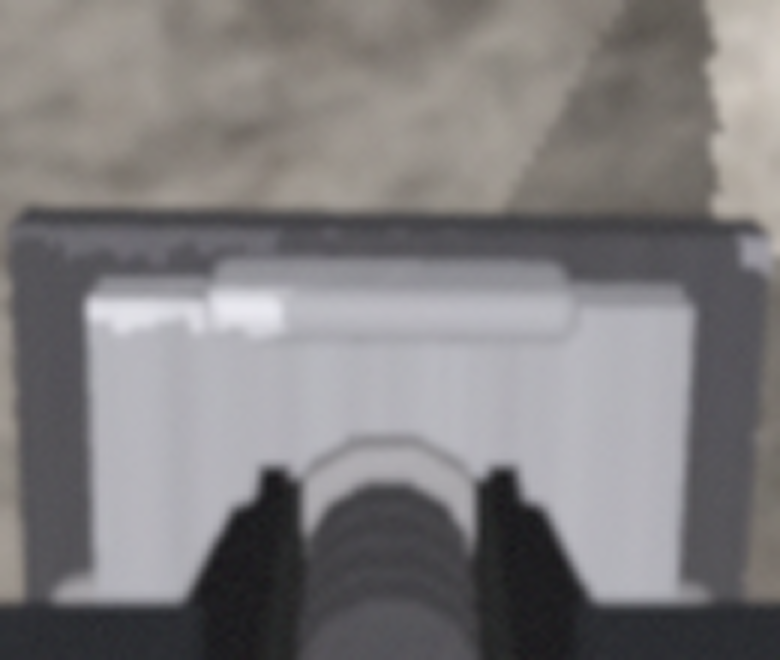

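View pics/t18.png

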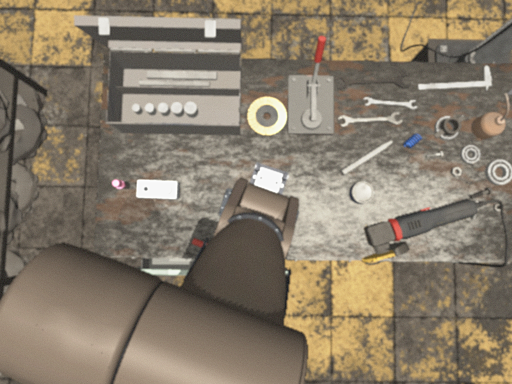

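```bash
python3 -m inch '0 0 0 0 0 0; 0 0 0 0 0 0; 0 0 0 0 0 0; 0 0 0 0 0 0' && python3 -c "
from bench import *
print(job_done())"
```

```text
time: 15.62
eef_pos: [0.4644, -0.091, 0.0241]
eef_rot: [0.144, 0.99, -0.0, 0.002]
force: [-3.0, 0.3, 19.0]
finger_gap: 0.0174
the job is handed in; nothing more can be done
None
```

I swung the leaf down onto the bearing, took the dark tall-knobbed pin from the rack and pushed it through the leaf into the base. I handed the job in at 15.6 s, still gripping the pin and pressing the leaf shut; no verdict was reported.

**Last checks:**
- **Press:** it was steady at about 19 N downward. The push went hard at a reported TCP height of 24 mm, against about 25 mm expected for a shut leaf with the collar seated.
- **Pictures:** the scene and wrist views showed the leaf flat on the post, the collar flush on it and the pin upright.
- **Other things:** in the top view the rack looked unchanged and the pink look-alike was still standing. The tin, at (361,192), and the chisel, at (367,157), had not moved visibly. The arm hid most of the marker there, but nothing had come near it.
- **Bearing:** it was hidden under the leaf at the end, so I could not check its position directly.

**What disagreed or failed:**
- **Fingertips:** both the scene and wrist cameras showed them about 33 mm above the reported TCP. My first grasp closed on air above the knob because of this. I reopened, went 28 mm lower, and the second grasp held.
- **Pin hole:** the camera estimates of its position differed by 3–4 mm. I lined the pin up by sight against the hole, and a 2–3 N sideways load remained at the end.

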